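# Pack the bakery crate and lock it in its cradle

## Task

Pack the long dark tin, the cardboard carton and the small amber jar into the open white crate, each fully down on the crate's floor: the long tin lying flat on its base as it does now, the carton and the jar upright. Also throw the crate's lock lever into the marked notch, not short of it or past it. Leave the square tin, the oil bottle, the pot and the big glass jar where they stand.

Things in the scene. Friction and masses are not known exactly. Their poses are not given: they have to be found in the camera images.
- crate: Low open white plastic crate fixed to the bench, 123 (x) x 167 (y) x 42 mm high outside, 113 x 157 mm inside, walls 5 mm, floor 4 mm thick. Origin: centre of its underside; its y axis is the long axis and points to the lock lever. The goods fit with 11 to 13 mm to spare each way: long tin along a long wall, the carton and the jar in a row beside it.
- crate_floor (a point): Centre of the crate's inner floor, 4 mm above the bench; same axes as the crate.
- long_tin: Dark steel oblong tin lying on its base, 146 (x) x 44 (y) x 70 mm high (z). Origin: centre of its underside.
- square_tin: Bystander, not to be packed: aluminium square tin, standing, 56 x 56 x 122 mm high. Origin: centre of its underside.
- carton: Stiff cardboard carton, standing, 56 (x) x 86 (y) x 130 mm high. Origin: centre of its underside.
- jar: Small straight-sided amber glass jar with a steel lid, standing, 58 mm diameter, 118 mm high. Origin: centre of its underside.
- lock_lever (a joint): Angle of the lock lever (rad), 0 to 1.3. At 0 it leans 0.65 rad outward (crate +y) from vertical; it grows as the grip swings over towards the crate (turning about the crate's +x axis). The marked notch is at 0.95, when it leans 0.30 rad towards the crate. Stiff hinge, stays where left; about 2 N at the grip moves it.
- lever_grip (a point): Centre of the lever's black barrel grip, 26 mm diameter, 36 mm long along the crate's x axis, 115 mm from the pivot on a 12 mm round stem; can be pinched from above across its flat ends.
- lever_pivot (a point): Pivot of the lever, at (0, 145, 45) mm in the crate frame; the axis is the crate's x axis.
- notch (a point): Where the centre of the barrel grip is when the lever stands in the marked notch. The notch is the gap between two raised teeth in the dark toothed rim of the grey quadrant disc beside the stem, with a white line below it.
- oil_bottle: Bystander: green glass oil bottle, 68 mm diameter, 200 mm high, among the goods. Origin: centre of its underside.
- pot: Bystander: steel pot, 120 mm diameter, 85 mm high. Origin: centre of its underside.
- big_jar: Bystander: big clear glass jar with steel lid, 90 mm diameter, 110 mm high; too big for the crate. Origin: centre of its underside.

How it is judged:
By the outcome, as a careful person would: the job done as asked, in the order asked, and still so for the second after the job is handed in, with the robot touching nothing.
It also fails if it takes over 69 s, if anything falls off the work surface, if the arm or the gripper's body presses on something with over 40 N, if the wrist force passes 120 N, or if a joint passes its speed limit or range.

## Robot

A 6-joint arm with a two-finger parallel gripper is mounted at the origin on the work surface. World frame = base frame: x ahead of the robot, y to its left, z up, the work surface at z = 0. Lengths are in m, angles in degrees, forces in N, time in s.
With the tool pointing down it reaches from about 0.375 to 0.9 m from the base axis. Payload 3.1 kg.
Tool frame: the origin (TCP) lies at the very end of the fingers, on their centre line; the grasp point (between the pads) lies 19 mm behind it (grasp_offset is the distance from the TCP to the grasp point, in m); z points along the fingers, y is the direction in which the jaws open and shut (so a half turn about z gives the same grasp; the last joint's range is limited). The gripper opens to 87 mm and grips with 3 to 60 N. Pads are 19 mm wide; open, the fingers measure 117 mm over their backs; the gripper's body (75 mm by 190 mm) begins 51 mm behind the grasp point.
Start: joints at [56.236, 30.224, 82.088, -0, 67.689, -10.227], TCP at [0.25, 0.573, 0.223] pointing down, gripper open.
Joint ranges: [-176.69, 176.69], [-43.24, 126.21], [12.49, 139.97], [-82, 262], [0, 151.66], [-163.58, 163.58]. Speed limits (degrees/s): [159.86, 159.86, 180, 180, 180, 180].

## Interface

Orientations are given as a 3x3 rotation matrix whose columns are the frame's x, y, z axes.
In Python, from rig import * gives the robot as it stands. The module is installed in compiled form; this text tells all that it offers.
- The arm moves only by the tool play_rows, never from a script. Its argument "plan" is a list that holds one entry, the list of rows, each a list of 7 numbers: the shift along the world's x, y, z each as a share of 5 cm, from -1 to 1, then the turn, a rotation vector about the world's x, y, z each as a share of pi rad, from -1 to 1, then the gripper's target within -1 to 1 (fully open at 1, half-way at 0, shut at -1). A call has 1 to 12 rows; each row shifts and turns the commanded pose from where the row before left it; what a row does not reach is not made up. A row lasts 1/10 s, in which the tool goes at most 50 mm and 8.59 degrees, less where a joint would pass 70% of its speed; a pose out of reach is approached as far as the arm can. A call with a number of a shift or a turn outside -1 to 1 is refused whole. A call with a gripper value outside its range is refused whole. The fingers move at their own pace and stop on an object; the grip force is fixed at half the most. Time passes only in rows, so rows that do not move let the fingers close. It gives the time, the measured TCP pose, the force and the opening at its end, in the units of the state.
- read_state(): the state, without advancing time (a new reading comes with each control period).
- capture(name): name is "scene" or "top" or "wrist"; returns the picture (384x512x3 uint8, red, green, blue); there is no depth.
- camera_params(name): a dict with "intrinsics" (3x3 intrinsics, pixels), "k1" (the pictures are not rectified: a ray, as slopes to the right and down, at radius r is drawn at 1 + k1 r^2 times it, then the intrinsics apply), "R" (3x3) and "t" (3): a world point X has camera coordinates R X + t; the wrist camera has in their place "mount" (4x4, takes a point from camera to tool coordinates, whose origin is the TCP and whose axes are the flange's). Camera axes: x right, y down, z forward; pixel columns grow to the right and rows downward; lengths in m; the calibration is good to about 2 mm. A picture is of the moment at which its call begins: read the wrist's pose just before it. camera_params takes no time and is no camera call.
- hand_in(): hands the job in, once; it reports no verdict.
The state is a dict: "time_s": time; "joint_positions": joint angles; "qvel": joint speeds; "tau": joint torques, N m; "position": TCP position; "tcp_rot": TCP orientation; "force": force on the tool from outside, world axes, zero at the start; "moment": the same for the moment, N m; "opening": opening from 0.0 (shut) to 1.0 (fully open).
Only numpy, scipy, OpenCV 4.12 (cv2) and the standard library are available. Lean on these libraries where they do the work, as an engineer would, in place of code of your own. Each camera call takes 0.05 s, during which the arm holds its last target. There are 200 camera calls.

## Working session

There is one attempt and no reset: what is moved stays moved. The work goes in short steps, Python scripts to look and compute and a tool call to move; the robot and the scene stay as the last step left them, time stands still between calls to the robot, and variables do not carry over. Pictures are saved under pics/ and viewed, about 8 in all and at most 12, crops included, and the job is handed in when it is done.

Besides the shell and the picture viewer there is one more tool, called after "Call:" in YAML: its name, and indented under it one key for each argument. play_rows: Moves the arm, as the interface text tells. Its arguments: {"type":"object","properties":{"plan":{"type":"array"}},"required":["plan"]}

```bash
mkdir -p pics; python3 - <<'E'
from rig import *
import cv2,numpy as np
for n in ("scene","top"):
    im=capture(n); cv2.imwrite(f"pics/{n}0.png",cv2.resize(im[:,:,::-1],None,fx=1.5,fy=1.5))
    np.save(f"pics/{n}0.npy",im)
    p=camera_params(n); print(n,{k:np.round(v,4).tolist() for k,v in p.items()})
print({k:np.round(v,4).tolist() for k,v in camera_params("wrist").items()})
print(read_state())
E
```

```text
scene {'intrinsics': [[490.0814, 0.0, 259.6672], [0.0, 490.0814, 187.0779], [0.0, 0.0, 1.0]], 'k1': 0.0532, 'R': [[0.5155, 0.8568, -0.0149], [0.4605, -0.2917, -0.8384], [-0.7226, 0.4253, -0.5449]], 't': [-0.3002, -0.1883, 1.7347]}
top {'intrinsics': [[457.9905, 0.0, 255.4007], [0.0, 457.9905, 187.5179], [0.0, 0.0, 1.0]], 'k1': -0.159, 'R': [[0.0037, -1.0, 0.0007], [-0.9785, -0.0038, -0.2063], [0.2063, 0.0, -0.9785]], 't': [-0.0243, 0.6205, 1.4025]}
{'intrinsics': [[295.0847, 0.0, 263.3459], [0.0, 295.0847, 186.6828], [0.0, 0.0, 1.0]], 'k1': -0.0617, 'mount': [[0.0007, -0.9578, -0.2875, 0.0794], [1.0, 0.0004, 0.0011, 0.0007], [-0.0009, -0.2875, 0.9578, -0.1633], [0.0, 0.0, 0.0, 1.0]]}
{'time_s': 0.1, 'joint_positions': array([ 5.62356023e+01,  3.02732067e+01,  8.21501408e+01, -3.42084787e-03,
        6.76882521e+01, -1.02282127e+01]), 'qvel': array([-0.00584854, -0.21845974, -0.17491343,  0.01859831,  0.00926831,
       -0.09761884]), 'tau': array([-5.05261505e-04, -4.40985882e+01, -1.77150035e+01,  6.34570839e-02,
        5.33987372e-02, -6.33327954e-05]), 'position': array([0.24920186, 0.57244339, 0.22166804]), 'tcp_rot': array([[-9.16816984e-01,  3.99306327e-01, -1.03661587e-03],
       [ 3.99307566e-01,  9.16815546e-01, -1.64994476e-03],
       [ 2.91552161e-04, -1.92662594e-03, -9.99998102e-01]]), 'force': array([-0.07748561,  0.0998413 ,  0.20444531]), 'moment': array([ 0.02203239, -0.01261852, -0.01464091]), 'opening': 0.9992065101583969}
```

View pics/scene0.png

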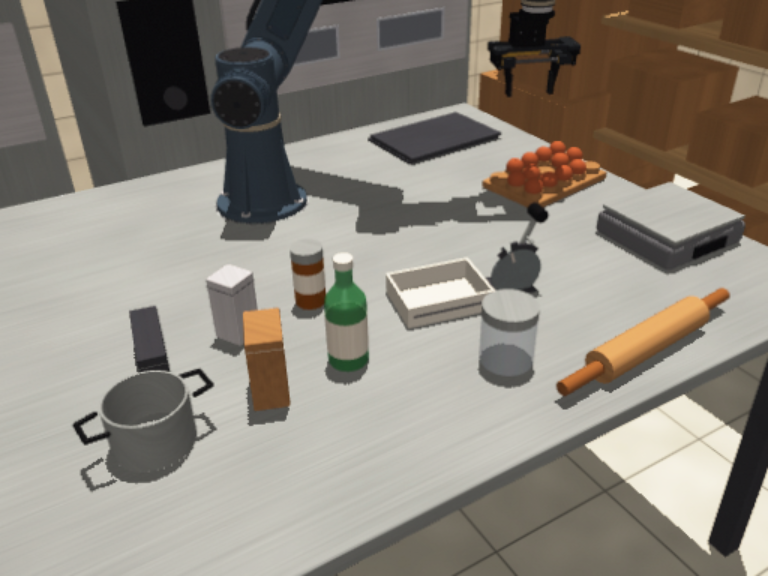

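View pics/top0.png

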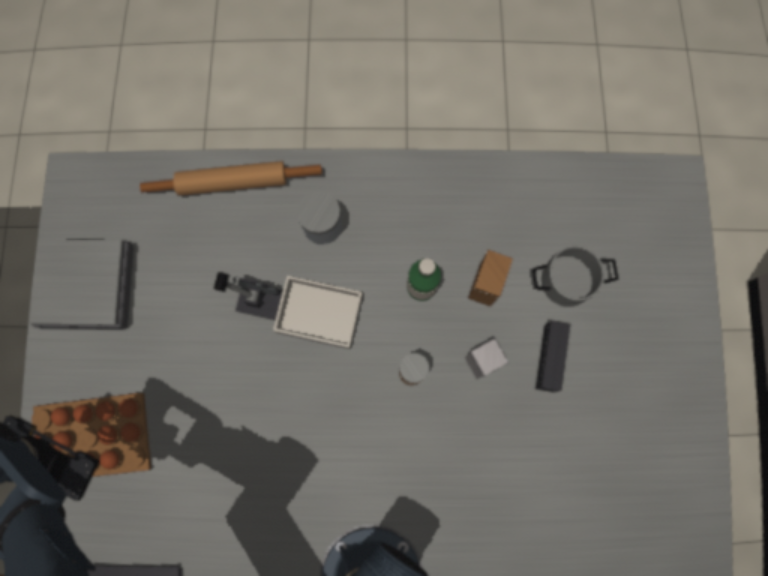

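The views show the goods at right of centre in the top view: jar lid (414,366), carton (491,277) and long tin (553,356). The crate is at (318,311) and the lever grip at (221,282). I'll zoom in to get edges.

```bash
cat > h.py <<'E'
import numpy as np,cv2
from rig import *
def proj(n,X,st=None):
    p=camera_params(n);X=np.atleast_2d(X).astype(float)
    if n=="wrist":
        M=np.eye(4);M[:3,:3]=st["tcp_rot"];M[:3,3]=st["position"];M=np.linalg.inv(M@p["mount"]);R,t=M[:3,:3],M[:3,3]
    else:R,t=np.array(p["R"]),np.array(p["t"])
    C=X@R.T+t;s=C[:,:2]/C[:,2:];s=s*(1+p["k1"]*(s**2).sum(1,keepdims=True));K=np.array(p["intrinsics"])
    return s@K[:2,:2].T+K[:2,2]
def ray(n,uv,st=None):
    p=camera_params(n);K=np.array(p["intrinsics"]);d=(np.atleast_2d(uv)-K[:2,2])/K[0,0];s=d.copy()
    for _ in range(20): s=d/(1+p["k1"]*(s**2).sum(1,keepdims=True))
    v=np.c_[s,np.ones(len(s))]
    if n=="wrist":
        M=np.eye(4);M[:3,:3]=st["tcp_rot"];M[:3,3]=st["position"];M=M@p["mount"];return M[:3,3],v@M[:3,:3].T
    R,t=np.array(p["R"]),np.array(p["t"]);return -R.T@t,v@R
def onz(n,uv,z,st=None):
    o,v=ray(n,uv,st);return o+v*((z-o[2])/v[:,2:])
def tri(*obs):
    A=0;b=0
    for n,uv,st in obs:
        o,v=ray(n,uv,st);v=v[0]/np.linalg.norm(v[0]);P=np.eye(3)-np.outer(v,v);A=A+P;b=b+P@o
    return np.linalg.solve(A,b)
E
python3 - <<'E'
import numpy as np,cv2
a=np.load("pics/top0.npy")[:,:,::-1]
c=cv2.resize(a[155:275,130:390],None,fx=3,fy=3,interpolation=cv2.INTER_CUBIC)
c=np.clip(c*1.4,0,255).astype(np.uint8)
cv2.imwrite("pics/topc.png",c)
b=np.load("pics/scene0.npy")[:,:,::-1]
c=cv2.resize(b[130:280,75:370],None,fx=2.7,fy=2.7,interpolation=cv2.INTER_CUBIC)
cv2.imwrite("pics/scenec.png",c)
E
```

```text
(no output)
```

View pics/topc.png

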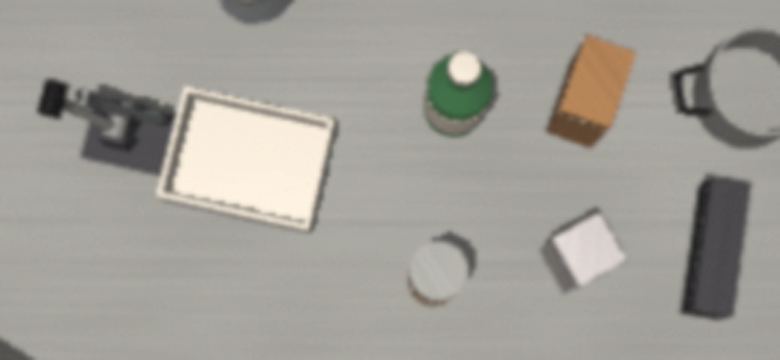

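View pics/scenec.png

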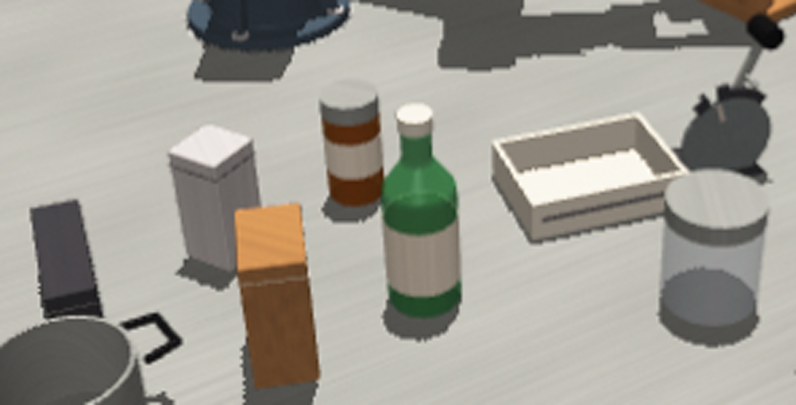

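```bash
python3 - <<'E'
from h import *
T=lambda *p:np.array(p,float)/3+[130,155]-1/3
S=lambda *p:np.array(p,float)/2.7+[75,130]-.3
np.set_printoptions(precision=4,suppress=True)
def rep(name,q):
    print(name,q.mean(0));
    for i in range(4):
        d=q[(i+1)%4]-q[i];print("  ",q[i],np.linalg.norm(d),np.degrees(np.arctan2(d[1],d[0])))
rep("crate top",onz("top",T((184,88),(337,118),(312,231),(158,197)),.042))
rep("crate sc",onz("scene",S((640,114),(492,147),(535,240),(688,177)),.042))
rep("carton top",onz("top",T((588,35),(636,50),(605,123),(560,108)),.130))
rep("carton sc",onz("scene",S((236,210),(301,205),(306,265),(236,278)),.130))
rep("tin top",onz("top",T((709,174),(750,182),(733,319),(693,312)),.07))
rep("tin sc",onz("scene",S((31,208),(78,200),(96,290),(46,303)),.07))
print("jar",onz("top",T((440,268)),.118),onz("scene",S((350,95)),.118),tri(("top",T((440,268)),0),("scene",S((350,95)),0)))
print("grip",tri(("top",T((52,98)),0),("scene",S((766,31)),0)))
print("bottle",tri(("top",T((464,67)),0),("scene",S((415,115)),0)))
print("sq",tri(("top",T((588,249)),0),("scene",S((212,150)),0)))
print("carton tri",tri(("top",T((597,79)),0),("scene",S((270,239)),0)))
E
```

```text
crate top [0.5593 0.1175 0.042 ]
   [0.6363 0.1886 0.042 ] 0.17034068380923229 -101.03480817910001
   [0.6037 0.0214 0.042 ] 0.12537732617555553 168.26490018787788
   [0.4809 0.0469 0.042 ] 0.16978626495250293 77.93327159712142
   [0.5164 0.213  0.042 ] 0.1223138998359773 -11.480019002433849
crate sc [0.5806 0.1082 0.042 ]
   [0.5241 0.2121 0.042 ] 0.17049490708784412 -99.71182164548249
   [0.4954 0.044  0.042 ] 0.16697335118844678 -16.84293346826364
   [ 0.6552 -0.0043  0.042 ] 0.1853281186871184 92.32485889679212
   [0.6477 0.1808 0.042 ] 0.12742442641938903 165.80086409883032
carton top [ 0.6284 -0.248   0.13  ]
   [ 0.6748 -0.2396  0.13  ] 0.05196737146887991 -107.56135371099562
   [ 0.6591 -0.2892  0.13  ] 0.08436762260552345 155.6930638884587
   [ 0.5822 -0.2545  0.13  ] 0.048374940779330765 71.36928071714202
   [ 0.5977 -0.2086  0.13  ] 0.0831205547961575 -21.91441742959462
carton sc [ 0.636  -0.2518  0.13  ]
   [ 0.5827 -0.2604  0.13  ] 0.05497385904018853 65.41758609805231
   [ 0.6056 -0.2105  0.13  ] 0.0852735328487919 -21.15829558368453
   [ 0.6851 -0.2412  0.13  ] 0.05581
[... 219 characters left out ...]
  0.07  ] 0.14675749614628725 170.43066232730098
   [ 0.3855 -0.3945  0.07  ] 0.04302507712004151 79.73131593327031
   [ 0.3932 -0.3522  0.07  ] 0.14742978023280054 -8.80555409360275
tin sc [ 0.4712 -0.3882  0.07  ]
   [ 0.3933 -0.3957  0.07  ] 0.042070128470669675 75.6507969673957
   [ 0.4038 -0.3549  0.07  ] 0.14505308390222346 -10.205375440505152
   [ 0.5465 -0.3806  0.07  ] 0.041152043006922275 -97.4062592398854
   [ 0.5412 -0.4214  0.07  ] 0.15010516971887788 170.12182497645813
jar [[ 0.4356 -0.0857  0.118 ]] [[ 0.4401 -0.0857  0.118 ]] [ 0.4361 -0.085   0.1157]
grip [0.6019 0.3075 0.1494]
bottle [ 0.6247 -0.1064  0.1962]
sq [ 0.4553 -0.2362  0.1132]
carton tri [ 0.6293 -0.249   0.1241]
```

Call:
play_rows:
  plan:
    - [[0.42,-0.8,0.14,0,0,0.007,1],[0.42,-0.8,0.14,0,0,0.007,1],[0.42,-0.8,0.14,0,0,0.007,1],[0.42,-0.8,0.14,0,0,0.007,1],[0.42,-0.8,0.14,0,0,0.007,1],[0.42,-0.8,0.14,0,0,0.007,1],[0.42,-0.8,0.14,0,0,0.007,1],[0.42,-0.8,0.14,0,0,0.007,1],[0.42,-0.8,0.14,0,0,0.007,1],[0.42,-0.8,0.14,0,0,0.007,1],[0.42,-0.8,0.14,0,0,0.007,1],[0,0,0,0,0,0,1]]

```text
time_s: 1.3
position: [0.4841, 0.1285, 0.3003]
tcp_rot: [[-0.985, 0.174, 0.004], [0.174, 0.985, -0.002], [-0.004, -0.001, -1.0]]
force: [-0.2, 0.9, 0.7]
opening: 0.994
```

```bash
python3 - <<'E'
from h import *
st=read_state();im=capture("wrist");np.savez("pics/w1.npz",im=im,p=st["position"],r=st["tcp_rot"])
cv2.imwrite("pics/w1.png",cv2.resize(im[:,:,::-1],None,fx=1.5,fy=1.5));print(st["time_s"],st["position"],st["joint_positions"])
E
```

```text
1.3 [0.48406955 0.1284751  0.30031384] [  2.13443428  15.2216731   93.84538431  -0.12775741  70.70785569
 -77.79311466]
```

View pics/w1.png

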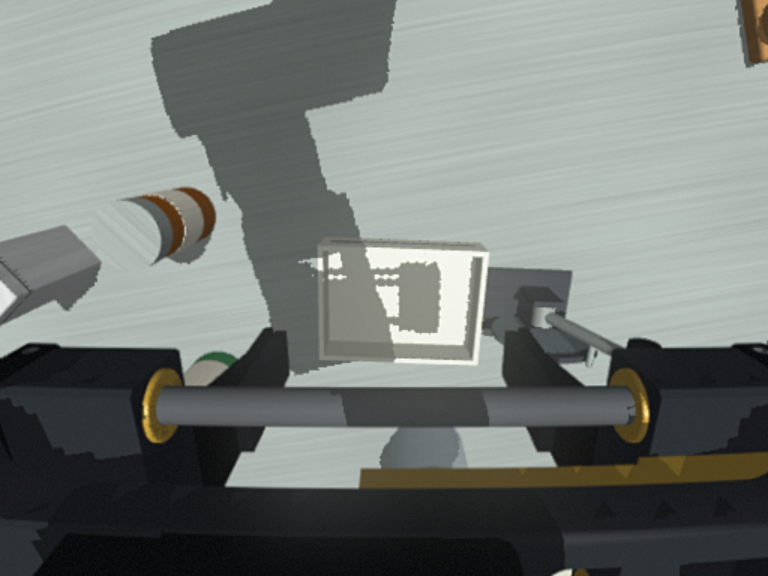

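```bash
cat >> h.py <<'E'
def box(c,yaw,sx,sy,z):
    a=np.radians(yaw);R=np.array([[np.cos(a),-np.sin(a)],[np.sin(a),np.cos(a)]])
    q=np.array([(-1,-1),(1,-1),(1,1),(-1,1)])*[sx/2,sy/2]@R.T+c
    return np.c_[q,np.full(4,z)]
def draw(img,pts,off,f,col):
    q=((np.asarray(pts)-off+.5)*f-.5);cv2.polylines(img,[np.round(q*16).astype(np.int32)],True,col,1,cv2.LINE_AA,4)
def load(f):
    d=np.load(f);return d["im"],dict(position=d["p"],tcp_rot=d["r"])
E
python3 - <<'E'
from h import *
im,st=load("pics/w1.npz")
o=np.array([205,150]);f=4
c=cv2.resize(im[150:250,205:400,::-1],None,fx=f,fy=f,interpolation=cv2.INTER_CUBIC)
e=c.copy()
for col,cc in (((0,0,255),(.5593,.1175)),((0,200,0),(.566,.1155))):
    draw(e,proj("wrist",box(cc,-11.5,.123,.167,.042),st),o,f,col)
    draw(e,proj("wrist",box(cc,-11.5,.123,.167,0),st),o,f,col)
    draw(e,proj("wrist",box(cc,-11.5,.113,.157,.004),st),o,f,col)
cv2.imwrite("pics/w1c.png",e)
E
```

```text
(no output)
```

View pics/w1c.png

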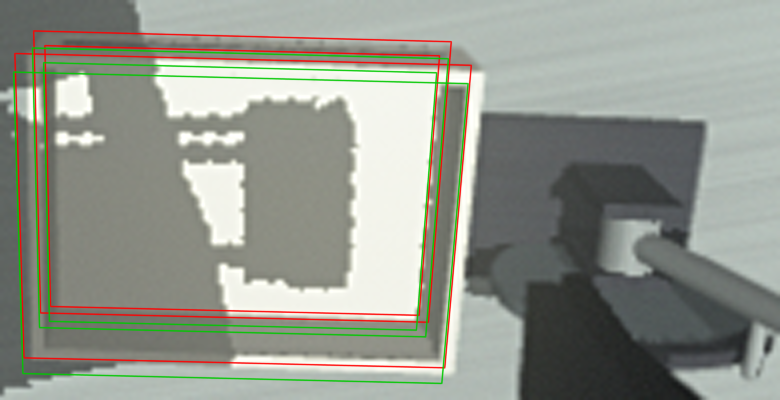

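```bash
python3 - <<'E'
from h import *
np.set_printoptions(precision=4,suppress=True)
im,st=load("pics/w1.npz")
P=lambda *p:np.array(p,float)/4+[205,150]-.4
q=onz("wrist",P((484,68),(452,375),(24,366)),.042,st);print(q,np.diff(q,axis=0),np.linalg.norm(np.diff(q,axis=0),axis=1))
print(onz("wrist",P((437,85),(421,319),(50,308)),.004,st))
# enhanced crop of shadowed left part
c=im[150:250,200:300]
for r in (165,200,235): print(r,im[r,200:222].sum(1).tolist())
for k in (230,310): print(k,im[150:178,k].sum(1).tolist(),im[228:250,k].sum(1).tolist())
E
```

```text
[[0.5177 0.2162 0.042 ]
 [0.6401 0.1897 0.042 ]
 [0.6066 0.0227 0.042 ]] [[ 0.1224 -0.0265  0.    ]
 [-0.0335 -0.1669  0.    ]] [0.1253 0.1703]
[[0.5315 0.2033 0.004 ]
 [0.6324 0.1839 0.004 ]
 [0.5999 0.0291 0.004 ]]
165 [295, 292, 293, 294, 289, 287, 290, 288, 285, 282, 281, 323, 397, 402, 390, 396, 401, 398, 400, 397, 391, 397]
200 [298, 298, 295, 292, 291, 298, 293, 296, 298, 296, 290, 299, 371, 392, 391, 349, 310, 310, 319, 366, 392, 392]
235 [298, 296, 297, 291, 288, 290, 291, 286, 284, 291, 276, 290, 311, 393, 394, 393, 318, 330, 337, 332, 333, 335]
230 [306, 301, 301, 306, 301, 295, 302, 296, 325, 346, 275, 268, 332, 342, 381, 400, 400, 402, 400, 395, 399, 405, 399, 398, 396, 399, 397, 395] [335, 335, 340, 338, 338, 340, 340, 337, 333, 349, 399, 395, 334, 303, 563, 571, 569, 555, 546, 547, 544, 548]
310 [536, 542, 540, 545, 547, 559, 562, 545, 542, 549, 552, 468, 432, 340, 409, 430, 437, 669, 733, 732, 729, 727, 727, 728, 727, 729, 728, 727] [399, 397, 367, 361, 406, 428, 429, 427, 428, 424, 417, 421, 608, 736, 729, 604, 536, 547, 544, 538, 540, 545]
```

Call:
play_rows:
  plan:
    - [[-0.03,-0.93,-0.1,0,0,0,1],[-0.03,-0.93,-0.1,0,0,0,1],[-0.03,-0.93,-0.1,0,0,0,1],[-0.03,-0.93,-0.1,0,0,0,1],[-0.03,-0.93,-0.1,0,0,0,1],[-0.03,-0.93,-0.1,0,0,0,1],[-0.03,-0.93,-0.1,0,0,0,1],[-0.03,-0.93,-0.1,0,0,0,1],[-0.03,-0.93,-0.1,0,0,0,1],[-0.03,-0.93,-0.1,0,0,0,1],[-0.03,-0.93,-0.1,0,0,0,1],[0,0,0,0,0,0,1]]

```text
time_s: 2.55
position: [0.4641, -0.3829, 0.243]
tcp_rot: [[-0.985, 0.172, -0.0], [0.172, 0.985, -0.002], [-0.0, -0.002, -1.0]]
force: [-0.2, 0.4, -0.8]
opening: 0.997
```

```bash
python3 - <<'E'
from h import *
np.set_printoptions(precision=4,suppress=True)
st=read_state();im=capture("wrist");np.savez("pics/w2.npz",im=im,p=st["position"],r=st["tcp_rot"])
print(st["time_s"],st["position"],st["joint_positions"])
g=np.ascontiguousarray(np.clip(im[:,:,::-1]*1.6,0,255).astype(np.uint8));g=cv2.resize(g,None,fx=1.5,fy=1.5)
draw(g,proj("wrist",box((.462,-.385),-9.3,.146,.044,.07),st),0,1.5,(0,0,255))
draw(g,proj("wrist",box((.471,-.388),-9.8,.146,.044,.07),st),0,1.5,(0,255,0))
cv2.imwrite("pics/w2.png",g)
E
```

```text
2.55 [ 0.4641 -0.3829  0.243 ] [ -50.1218   27.105    84.2892   -0.079    68.5264 -130.2039]
```

View pics/w2.png

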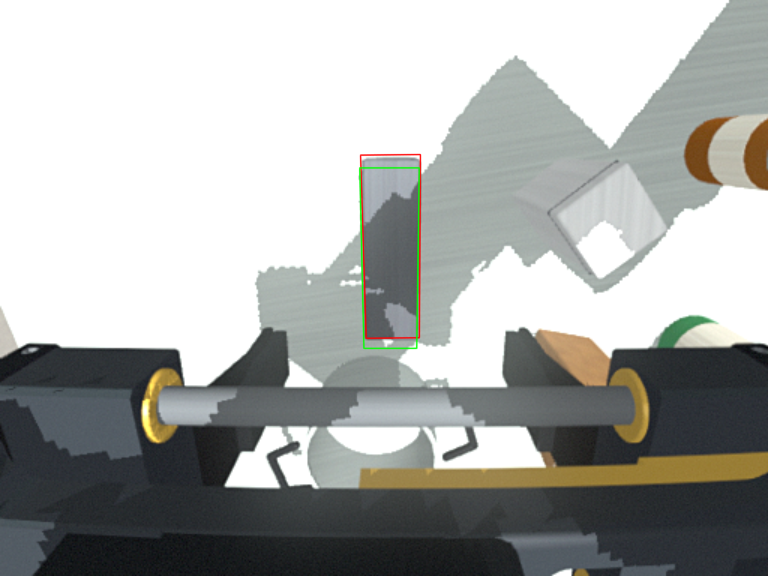

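The tin overlay from the top camera (red) fits: tin at (0.4625, −0.385), yaw −9.3°. I'm descending and gripping.

Call:
play_rows:
  plan:
    - [[0,-0.02,-0.8,0,0,0,1],[0,-0.02,-0.8,0,0,0,1],[0,-0.02,-0.8,0,0,0,1],[0,-0.02,-0.7,0,0,0,1],[0,0,-0.4,0,0,0,1],[0,0,-0.4,0,0,0,1],[0,0,-0.1,0,0,0,1],[0,0,0,0,0,0,-1],[0,0,0,0,0,0,-1],[0,0,0,0,0,0,-1],[0,0,0,0,0,0,-1],[0,0,0,0,0,0,-1]]

```text
time_s: 3.8
position: [0.4643, -0.3829, 0.0453]
tcp_rot: [[-0.986, 0.168, 0.001], [0.168, 0.986, -0.001], [-0.001, -0.001, -1.0]]
force: [-0.7, 0.1, 0.2]
opening: 0.635
```

Call:
play_rows:
  plan:
    - [[0,0,0,0,0,0,-1],[0,0,0,0,0,0,-1],[0,0,0,0,0,0,-1],[0,0,0,0,0,0,-1]]

```text
time_s: 4.2
position: [0.4646, -0.3843, 0.0455]
tcp_rot: [[-0.986, 0.168, 0.002], [0.168, 0.986, -0.004], [-0.002, -0.003, -1.0]]
force: [-1.4, -5.1, 5.6]
opening: 0.504
```

Call:
play_rows:
  plan:
    - [[0,0,0.3,0,0,0,-1],[0,0,0.8,0,0,0,-1],[0,0,0.9,0,0,0,-1],[0,0,0.9,0,0,0,-1],[0,0,0.9,0,0,0,-1],[0,0,0.5,0,0,0,-1],[0,0,0,0,0,0,-1]]

```text
time_s: 4.9
position: [0.4654, -0.3825, 0.2634]
tcp_rot: [[-0.986, 0.168, 0.005], [0.167, 0.986, -0.004], [-0.005, -0.003, -1.0]]
force: [0.2, -1.6, -2.8]
opening: 0.507
```

Call:
play_rows:
  plan:
    - [[0.1,0.8,0,0,0,-0.0425,-1],[0.11,0.85,0,0,0,-0.0425,-1],[0.11,0.85,0,0,0,-0.0425,-1],[0.11,0.85,0,0,0,-0.0425,-1],[0.11,0.85,0,0,0,-0.0425,-1],[0.11,0.85,0,0,0,-0.0425,-1],[0.11,0.85,0,0,0,-0.0425,-1],[0.11,0.85,0,0,0,-0.0425,-1],[0.11,0.85,0,0,0,-0.0425,-1],[0.11,0.85,0,0,0,-0.0425,-1],[0.11,0.85,0,0,0,-0.0425,-1],[0.11,0.85,0,0,0,-0.0425,-1]]

```text
time_s: 6.1
position: [0.5266, 0.1273, 0.2565]
tcp_rot: [[0.204, 0.979, -0.008], [0.979, -0.204, 0.001], [-0.001, -0.008, -1.0]]
force: [1.5, 0.1, -2.4]
opening: 0.503
```

Call:
play_rows:
  plan:
    - [[0,0,0,0,0,0,-1],[0,0,0,0,0,0,-1]]

```text
time_s: 6.3
position: [0.527, 0.1262, 0.2569]
tcp_rot: [[0.195, 0.981, -0.007], [0.981, -0.195, -0.0], [-0.002, -0.006, -1.0]]
force: [0.5, -1.2, -2.7]
opening: 0.505
```

```bash
python3 - <<'E'
from h import *
st=read_state();im=capture("wrist");np.savez("pics/w3.npz",im=im,p=st["position"],r=st["tcp_rot"])
f=2;o=np.array([100,0])
g=cv2.resize(im[:285,100:490,::-1],None,fx=f,fy=f,interpolation=cv2.INTER_CUBIC)
draw(g,proj("wrist",box((.561,.119),-11.5,.123,.167,.042),st),o,f,(0,0,255))
draw(g,proj("wrist",box((.561,.119),-11.5,.113,.157,.004),st),o,f,(255,0,0))
cv2.imwrite("pics/w3.png",g)
E
```

```text
(no output)
```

View pics/w3.png

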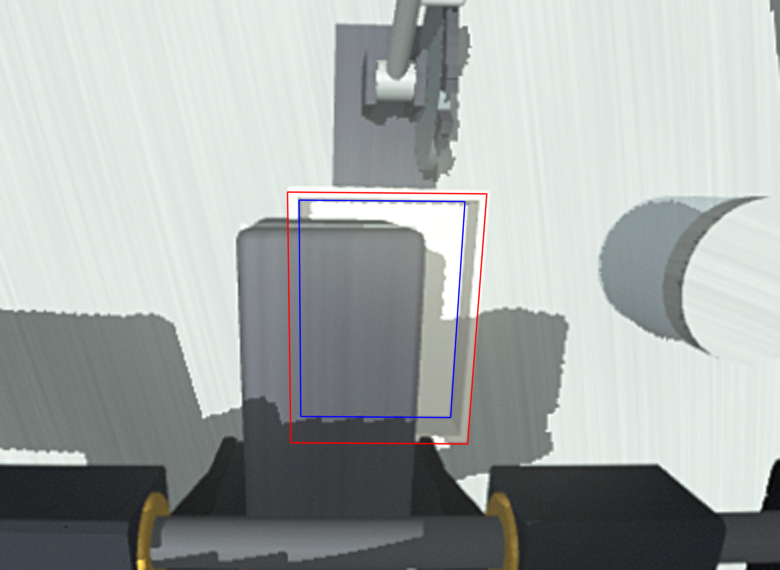

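Call:
play_rows:
  plan:
    - [[0.03,-0.02,-0.5,0,0,0,-1],[0.03,-0.02,-0.8,0,0,0,-1],[0,0,-0.8,0,0,0,-1],[0,0,-0.7,0,0,0,-1],[0,0,-0.3,0,0,0,-1],[0,0,-0.2,0,0,0,-1],[0,0,-0.2,0,0,0,-1],[0,0,-0.2,0,0,0,-1],[0,0,-0.2,0,0,0,-1],[0,0,-0.2,0,0,0,-1],[0,0,0,0,0,0,-1]]

```text
time_s: 7.45
position: [0.5317, 0.123, 0.0534]
tcp_rot: [[0.199, 0.98, -0.002], [0.98, -0.199, -0.0], [-0.001, -0.002, -1.0]]
force: [-0.2, 0.6, -2.6]
opening: 0.506
```

No contact yet and the tin is 4 mm above the floor. Next: the last bit down, then release.

Call:
play_rows:
  plan:
    - [[0,0,-0.05,0,0,0,-1],[0,0,-0.04,0,0,0,-1],[0,0,0,0,0,0,-1]]

```text
time_s: 7.75
position: [0.5327, 0.1231, 0.0502]
tcp_rot: [[0.199, 0.98, 0.0], [0.98, -0.199, 0.0], [0.0, 0.0, -1.0]]
force: [0.2, -0.0, -1.8]
opening: 0.506
```

Call:
play_rows:
  plan:
    - [[-0.05,0,-0.03,0,0,0,-1],[0,0,0,0,0,0,-1],[0,0,0,0,0,0,0.5],[0,0,0,0,0,0,0.5],[0,0,0,0,0,0,0.5],[0,0,0,0,0,0,0.5]]

```text
time_s: 8.35
position: [0.5299, 0.123, 0.0486]
tcp_rot: [[0.199, 0.98, -0.0], [0.98, -0.199, 0.0], [-0.0, -0.0, -1.0]]
force: [-0.2, -0.2, 0.1]
opening: 0.732
```

Call:
play_rows:
  plan:
    - [[0,0,0.4,0,0,0,0.5],[0,0,0.9,0,0,0,0.6],[0,0,0.9,0,0,0,1],[0,0,0.9,0,0,0,1],[0,0,0.9,0,0,0,1],[0,0,0.8,0,0,0,1]]

```text
time_s: 8.95
position: [0.5298, 0.123, 0.291]
tcp_rot: [[0.199, 0.98, 0.001], [0.98, -0.199, 0.0], [0.0, 0.001, -1.0]]
force: [0.3, -0.3, -0.5]
opening: 0.983
```

Call:
play_rows:
  plan:
    - [[0.2,-0.74,0,0,0,0.0444,1],[0.2,-0.74,0,0,0,0.0444,1],[0.2,-0.74,0,0,0,0.0444,1],[0.2,-0.74,0,0,0,0.0444,1],[0.2,-0.74,0,0,0,0.0444,1],[0.2,-0.74,0,0,0,0.0444,1],[0.2,-0.74,0,0,0,0.0444,1],[0.2,-0.74,0,0,0,0.0444,1],[0.2,-0.74,0,0,0,0.0444,1],[0.2,-0.74,0,0,0,0.0444,1],[0,0,0,0,0,0,1],[0,0,0,0,0,0,1]]

```text
time_s: 10.15
position: [0.6295, -0.2476, 0.2877]
tcp_rot: [[-0.929, 0.37, -0.001], [0.37, 0.929, 0.001], [0.002, 0.001, -1.0]]
force: [-0.4, 0.7, -1.0]
opening: 0.998
```

```bash
python3 - <<'E'
from h import *
st=read_state();im=capture("wrist");np.savez("pics/w4.npz",im=im,p=st["position"],r=st["tcp_rot"])
print(st["time_s"],st["position"],st["tcp_rot"][:,1])
g=cv2.resize(im[:,:,::-1],None,fx=1.5,fy=1.5)
draw(g,proj("wrist",box((.6284,-.248),-21.7,.086,.056,.13),st),0,1.5,(255,0,0))
draw(g,proj("wrist",[[.4358+.029*np.cos(t),-.0855+.029*np.sin(t),.118] for t in np.linspace(0,6.28,40)],st),0,1.5,(0,255,0))
cv2.imwrite("pics/w4.png",g)
a=capture("top");np.save("pics/top1.npy",a);cv2.imwrite("pics/top1.png",np.clip(cv2.resize(a[155:275,130:390,::-1],None,fx=3,fy=3)*1.4,0,255).astype(np.uint8))
E
```

```text
10.15 [ 0.62946685 -0.24762694  0.2876802 ] [3.70084253e-01 9.28997860e-01 7.88493615e-04]
```

View pics/w4.png

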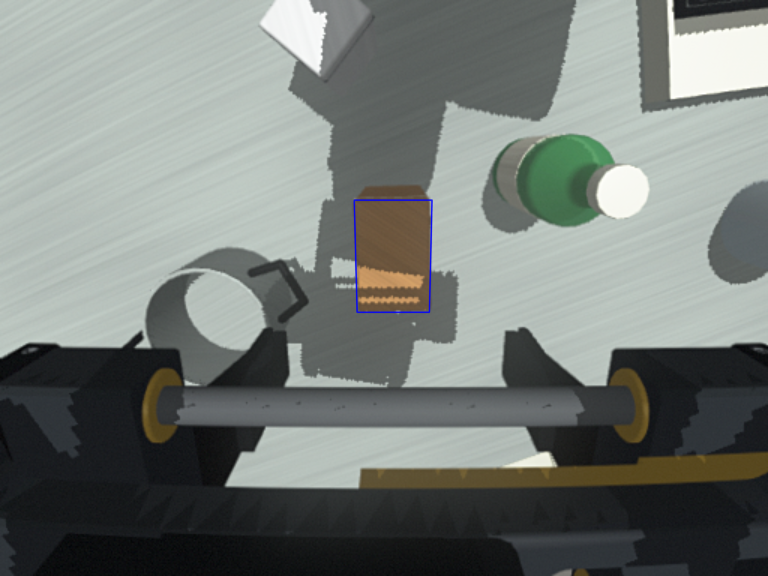

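The overlay sits on the carton top, so I'm descending.

Call:
play_rows:
  plan:
    - [[0,0,-0.5,0,0,0,1],[0,0,-0.9,0,0,0,1],[0,0,-0.9,0,0,0,1],[0,0,-0.9,0,0,0,1],[0,0,-0.5,0,0,0,1],[0,0,-0.1,0,0,0,-1],[0,0,0,0,0,0,-1],[0,0,0,0,0,0,-1],[0,0,0,0,0,0,-1],[0,0,0,0,0,0,-1],[0,0,0,0,0,0,-1],[0,0,0,0,0,0,-1]]

```text
time_s: 11.45
position: [0.6312, -0.248, 0.1008]
tcp_rot: [[-0.93, 0.368, 0.003], [0.368, 0.93, -0.002], [-0.004, -0.001, -1.0]]
force: [-0.5, -1.2, 6.0]
opening: 0.641
```

View pics/top1.png

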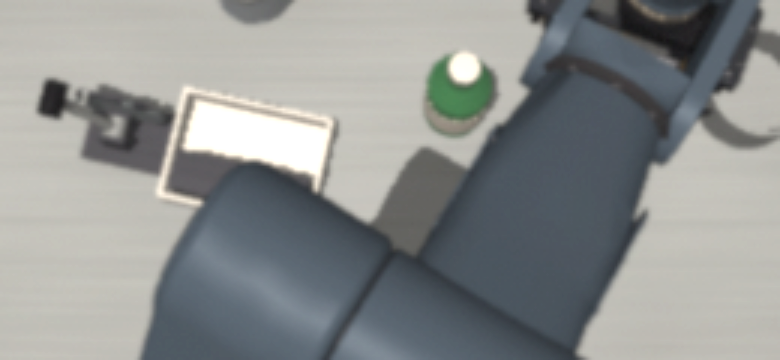

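Call:
play_rows:
  plan:
    - [[0,0,0.3,0,0,0,-1],[0,0,0.8,0,0,0,-1],[0,0,0.9,0,0,0,-1],[0,0,0.9,0,0,0,-1],[0,0,0.9,0,0,0,-1],[0,0,0.6,0,0,0,-1],[0,0,0,0,0,0,-1]]

```text
time_s: 12.15
position: [0.6322, -0.248, 0.3252]
tcp_rot: [[-0.93, 0.367, 0.01], [0.367, 0.93, -0.006], [-0.012, -0.002, -1.0]]
force: [0.4, 0.3, -3.2]
opening: 0.645
```

Call:
play_rows:
  plan:
    - [[-0.11,0.66,0,0,0,-0.0444,-1],[-0.11,0.66,0,0,0,-0.0444,-1],[-0.11,0.66,0,0,0,-0.0444,-1],[-0.11,0.66,0,0,0,-0.0444,-1],[-0.11,0.66,0,0,0,-0.0444,-1],[-0.11,0.66,0,0,0,-0.0444,-1],[-0.11,0.66,0,0,0,-0.0444,-1],[-0.11,0.66,0,0,0,-0.0444,-1],[-0.11,0.66,0,0,0,-0.0444,-1],[-0.11,0.66,0,0,0,-0.0444,-1],[0,0,0,0,0,0,-1],[0,0,0,0,0,0,-1]]

```text
time_s: 13.35
position: [0.5736, 0.0837, 0.3168]
tcp_rot: [[0.196, 0.981, -0.004], [0.981, -0.196, -0.0], [-0.001, -0.004, -1.0]]
force: [1.0, -0.2, -2.3]
opening: 0.64
```

Call:
play_rows:
  plan:
    - [[0.03,-0.02,-0.5,0,0,0,-1],[0.03,-0.02,-0.8,0,0,0,-1],[0,0,-0.8,0,0,0,-1],[0,0,-0.4,0,0,0,-1],[0,0,0,0,0,0,-1],[0,0,0,0,0,0,-1]]

```text
time_s: 13.95
position: [0.5783, 0.08, 0.1933]
tcp_rot: [[0.2, 0.98, -0.001], [0.98, -0.2, -0.0], [-0.0, -0.001, -1.0]]
force: [-0.0, -1.1, -2.5]
opening: 0.644
```

```bash
python3 - <<'E'
from h import *
st=read_state();im=capture("wrist");np.savez("pics/w5.npz",im=im,p=st["position"],r=st["tcp_rot"])
p=st["position"];print(p)
c=np.array([.561,.120])
f=2;o=np.array([80,0])
g=cv2.resize(im[:285,80:480,::-1],None,fx=f,fy=f,interpolation=cv2.INTER_CUBIC)
draw(g,proj("wrist",box(c,-11.5,.123,.167,.042),st),o,f,(0,0,255))
draw(g,proj("wrist",box(c,-11.5,.113,.157,.004),st),o,f,(255,0,0))
ex=np.array([.98,-.199]);ey=np.array([.199,.98])
draw(g,proj("wrist",box(c-.0311*ex,-11.5,.044,.146,.074),st),o,f,(0,200,0))
draw(g,proj("wrist",box(p[:2]+.0026*ey,-11.5,.056,.086,p[2]+.0292),st),o,f,(255,0,255))
cv2.imwrite("pics/w5.png",g)
E
```

```text
[0.57830436 0.08001227 0.19325225]
```

View pics/w5.png

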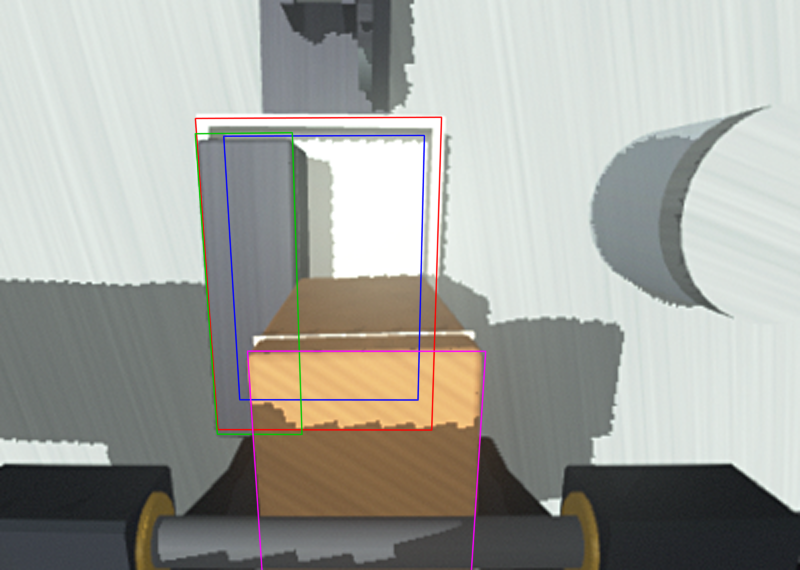

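Call:
play_rows:
  plan:
    - [[0,0.04,-0.3,0,0,0,-1],[0,0,-0.3,0,0,0,-1],[0,0,-0.25,0,0,0,-1],[0,0,-0.2,0,0,0,-1],[0,0,-0.2,0,0,0,-1],[0,0,-0.2,0,0,0,-1],[0,0,-0.2,0,0,0,-1],[0,0,0,0,0,0,-1]]

```text
time_s: 14.8
position: [0.5769, 0.083, 0.1094]
tcp_rot: [[0.199, 0.98, -0.003], [0.98, -0.199, 0.0], [-0.001, -0.003, -1.0]]
force: [-0.8, 0.1, -3.3]
opening: 0.644
```

Call:
play_rows:
  plan:
    - [[0,-0.03,-0.05,0,0,0,-1],[0,0,-0.05,0,0,0,-1],[0,0,-0.02,0,0,0,-1],[0,0,0,0,0,0,-1]]

```text
time_s: 15.2
position: [0.5781, 0.0815, 0.1052]
tcp_rot: [[0.199, 0.98, 0.0], [0.98, -0.199, -0.0], [0.0, 0.0, -1.0]]
force: [0.2, -0.1, -3.6]
opening: 0.642
```

Call:
play_rows:
  plan:
    - [[0,0,-0.03,0,0,0,-1],[0,0,0,0,0,0,-1]]

```text
time_s: 15.4
position: [0.5784, 0.0818, 0.1047]
tcp_rot: [[0.199, 0.98, 0.001], [0.98, -0.199, 0.0], [0.001, 0.001, -1.0]]
force: [-0.9, 1.7, 3.6]
opening: 0.643
```

Call:
play_rows:
  plan:
    - [[0,0,0,0,0,0,0.7],[0,0,0,0,0,0,0.7],[0,0,0,0,0,0,0.7],[0,0,0,0,0,0,0.7],[0,0,0.4,0,0,0,0.7],[0,0,0.9,0,0,0,1],[0,0,0.9,0,0,0,1],[0,0,0.8,0,0,0,1]]

```text
time_s: 16.2
position: [0.5783, 0.0814, 0.2555]
tcp_rot: [[0.199, 0.98, 0.001], [0.98, -0.199, -0.0], [0.0, 0.001, -1.0]]
force: [0.3, 0.4, 0.2]
opening: 0.978
```

Call:
play_rows:
  plan:
    - [[-0.57,-0.67,0,0,0,0,1],[-0.57,-0.67,0,0,0,0,1],[-0.57,-0.67,0,0,0,0,1],[-0.57,-0.67,0,0,0,0,1],[-0.57,-0.67,0,0,0,0,1],[0,0,0,0,0,0,1],[0,0,0,0,0,0,1]]

```text
time_s: 16.9
position: [0.4355, -0.0867, 0.2538]
tcp_rot: [[0.202, 0.979, 0.001], [0.979, -0.202, 0.0], [0.0, 0.001, -1.0]]
force: [0.6, -0.3, -0.1]
opening: 1.003
```

```bash
python3 - <<'E'
from h import *
st=read_state();im=capture("wrist");np.savez("pics/w6.npz",im=im,p=st["position"],r=st["tcp_rot"])
print(st["position"])
g=cv2.resize(im[:,:,::-1],None,fx=1.5,fy=1.5)
draw(g,proj("wrist",[[.4358+.029*np.cos(t),-.0855+.029*np.sin(t),.118] for t in np.linspace(0,6.28,40)],st),0,1.5,(0,0,255))
cv2.imwrite("pics/w6.png",g)
E
```

```text
[ 0.43549656 -0.08671685  0.25377772]
```

View pics/w6.png

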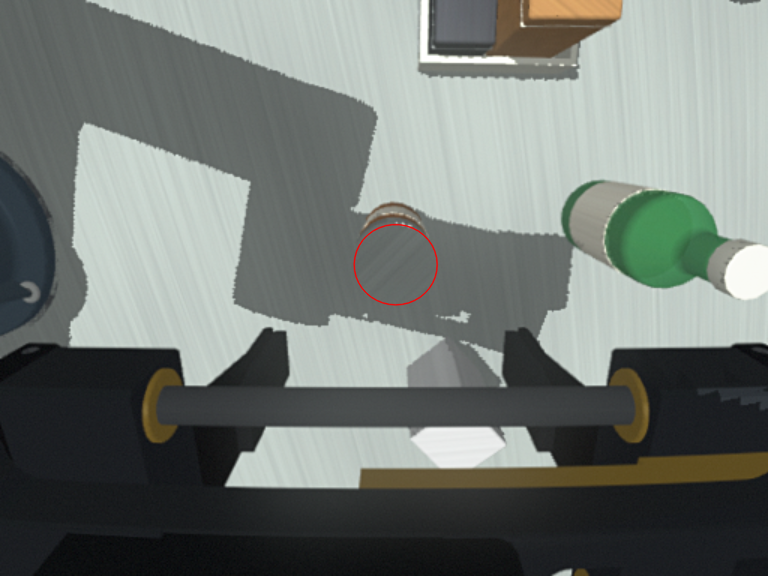

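The lid matches the overlay, but that was view 12, my last. From here I'll check by numbers only.

Call:
play_rows:
  plan:
    - [[0,0.02,-0.7,0,0,0,1],[0,0,-0.9,0,0,0,1],[0,0,-0.9,0,0,0,1],[0,0,-0.6,0,0,0,1],[0,0,-0.25,0,0,0,1],[0,0,0,0,0,0,-1],[0,0,0,0,0,0,-1],[0,0,0,0,0,0,-1],[0,0,0,0,0,0,-1],[0,0,0,0,0,0,-1],[0,0,0,0,0,0,-1],[0,0,0,0,0,0,-1]]

```text
time_s: 18.15
position: [0.4353, -0.0849, 0.0869]
tcp_rot: [[0.199, 0.98, 0.0], [0.98, -0.199, -0.0], [-0.0, 0.0, -1.0]]
force: [-2.7, 1.7, 6.5]
opening: 0.66
```

Call:
play_rows:
  plan:
    - [[0,0,0.3,0,0,0,-1],[0,0,0.8,0,0,0,-1],[0,0,0.9,0,0,0,-1],[0,0,0.9,0,0,0,-1],[0,0,0.8,0,0,0,-1]]

```text
time_s: 18.65
position: [0.4351, -0.0848, 0.2728]
tcp_rot: [[0.199, 0.98, 0.001], [0.98, -0.199, -0.0], [-0.0, 0.001, -1.0]]
force: [0.8, -0.7, -4.6]
opening: 0.658
```

Call:
play_rows:
  plan:
    - [[0.4,0.6,0,0,0,0,-1],[0.52,0.81,0,0,0,0,-1],[0.52,0.81,0,0,0,0,-1],[0.52,0.81,0,0,0,0,-1],[0.52,0.81,0,0,0,0,-1],[0.52,0.81,0,0,0,0,-1],[0.15,0.25,0,0,0,0,-1],[0,0,0,0,0,0,-1],[0,0,0,0,0,0,-1]]

```text
time_s: 19.55
position: [0.5916, 0.1593, 0.2698]
tcp_rot: [[0.199, 0.98, -0.003], [0.98, -0.199, -0.001], [-0.002, -0.003, -1.0]]
force: [0.5, -0.0, -4.5]
opening: 0.657
```

Call:
play_rows:
  plan:
    - [[0.03,0.02,-0.5,0,0,0,-1],[0,0,-0.5,0,0,0,-1],[0,0,0,0,0,0,-1],[0,0,0,0,0,0,-1]]

```text
time_s: 19.95
position: [0.5938, 0.1596, 0.221]
tcp_rot: [[0.201, 0.98, -0.002], [0.98, -0.201, -0.0], [-0.001, -0.002, -1.0]]
force: [0.3, 0.2, -4.1]
opening: 0.658
```

Call:
play_rows:
  plan:
    - [[0,0.01,-0.4,0,0,0,-1],[0,0,-0.4,0,0,0,-1],[0,0,-0.4,0,0,0,-1],[0,0,-0.4,0,0,0,-1],[0,0,-0.3,0,0,0,-1],[0,0,-0.2,0,0,0,-1],[0,0,-0.2,0,0,0,-1],[0,0,-0.1,0,0,0,-1],[0,0,0,0,0,0,-1]]

```text
time_s: 20.85
position: [0.5945, 0.1613, 0.1009]
tcp_rot: [[0.199, 0.98, -0.0], [0.98, -0.199, -0.0], [-0.0, -0.0, -1.0]]
force: [-0.4, 0.2, -4.0]
opening: 0.661
```

Call:
play_rows:
  plan:
    - [[0,-0.01,-0.08,0,0,0,-1],[0,0,-0.06,0,0,0,-1],[0,0,-0.04,0,0,0,-1],[0,0,-0.02,0,0,0,-1],[0,0,0,0,0,0,-1]]

```text
time_s: 21.35
position: [0.5946, 0.161, 0.0911]
tcp_rot: [[0.199, 0.98, 0.0], [0.98, -0.199, 0.0], [0.0, 0.0, -1.0]]
force: [-0.3, -0.3, -4.3]
opening: 0.661
```

Call:
play_rows:
  plan:
    - [[0,0,-0.03,0,0,0,-1],[0,0,0,0,0,0,-1]]

```text
time_s: 21.55
position: [0.5947, 0.161, 0.0909]
tcp_rot: [[0.199, 0.98, 0.001], [0.98, -0.199, -0.0], [0.0, 0.001, -1.0]]
force: [-2.5, -0.6, 3.9]
opening: 0.661
```

Call:
play_rows:
  plan:
    - [[0,0,0,0,0,0,0.7],[0,0,0,0,0,0,0.7],[0,0,0,0,0,0,0.7],[0,0,0,0,0,0,0.7],[0,0,0.4,0,0,0,0.7],[0,0,0.8,0,0,0,0.7],[0,0,0.9,0,0,0,0.5],[0,0,0.9,0,0,0,0.5],[0,0.3,0.5,0,0,0,0.5],[0,0,0,0,0,0,0.5],[0,0,0,0,0,0,0.5]]

```text
time_s: 22.65
position: [0.5943, 0.1761, 0.2645]
tcp_rot: [[0.198, 0.98, 0.0], [0.98, -0.198, -0.0], [-0.0, 0.0, -1.0]]
force: [-0.2, 0.5, -0.7]
opening: 0.751
```

```bash
cat > lev.py <<'E'
from h import *
np.set_printoptions(precision=4,suppress=True)
C=np.array([.561,.120]);ex=np.array([.98,-.199]);ey=np.array([.199,.98])
def grip(th):
    L=.65-th;q=C+(.145+.115*np.sin(L))*ey;return np.r_[q,.045+.115*np.cos(L)]
def blob(n,st,im,th,r=18,thr=110):
    u=proj(n,[grip(th)],st)[0];x,y=np.round(u).astype(int)
    s=im[max(0,y-r):y+r,max(0,x-r):x+r].sum(2)
    m=(s<thr).astype(np.uint8);k,lab,stt,cen=cv2.connectedComponentsWithStats(m)
    return u,[(stt[i,4],stt[i,:4].tolist(),cen[i]+[max(0,x-r),max(0,y-r)]) for i in range(1,k) if stt[i,4]>8]
E
python3 - <<'E'
from lev import *
st=read_state();im=capture("wrist");np.savez("pics/w7.npz",im=im,p=st["position"],r=st["tcp_rot"]);print(st["position"],st["opening"])
for th in (0,.1,.2,.3): print(th,grip(th),"top",proj("top",[grip(th)]),"sc",proj("scene",[grip(th)]),"wr",proj("wrist",[grip(th)],st))
t=np.load("pics/top0.npy");s=np.load("pics/scene0.npy")
print("top",blob("top",None,t,.1,14,90));print("scene",blob("scene",None,s,.1,14,90));print("wrist",blob("wrist",st,im,.1,40,120))
E
```

```text
[0.5943 0.1761 0.2645] 0.7512411645077095
0 [0.6037 0.3303 0.1365] top [[140.781  187.6273]] sc [[364.8463 143.4611]] wr [[239.5001  14.8038]]
0.1 [0.6018 0.321  0.143 ] top [[143.2134 187.8057]] sc [[362.0414 141.9665]] wr [[239.0881  24.4657]]
0.2 [0.5998 0.3111 0.1486] top [[145.9352 188.0912]] sc [[358.9828 140.8126]] wr [[238.7703  35.4456]]
0.3 [0.5977 0.3007 0.153 ] top [[148.9179 188.482 ]] sc [[355.7011 140.0165]] wr [[238.559   47.5417]]
top (array([143.2134, 187.8057]), [(np.int32(56), [15, 9, 7, 10], array([147.2857, 187.5536]))])
scene (array([362.0414, 141.9665]), [(np.int32(104), [4, 8, 13, 12], array([357.8558, 141.3173]))])
wrist (array([239.0881,  24.4657]), [])
```

```bash
python3 - <<'E'
from lev import *
im,st=load("pics/w7.npz")
for r in range(14,80,6): print(r,im[r,212:268:2].sum(1).tolist())
E
```

```text
14 [648, 634, 647, 638, 641, 633, 625, 641, 642, 650, 650, 644, 628, 632, 635, 643, 638, 640, 648, 625, 649, 646, 648, 636, 628, 639, 631, 641]
20 [652, 630, 636, 645, 648, 639, 636, 638, 649, 646, 659, 642, 649, 632, 634, 645, 639, 641, 648, 639, 636, 652, 653, 652, 629, 636, 635, 640]
26 [635, 644, 615, 663, 326, 174, 184, 190, 186, 182, 182, 188, 177, 183, 183, 183, 184, 191, 184, 183, 180, 188, 175, 183, 181, 212, 655, 629]
32 [637, 635, 642, 647, 235, 223, 225, 223, 221, 221, 222, 214, 209, 214, 209, 209, 203, 206, 205, 203, 207, 209, 202, 212, 197, 214, 651, 632]
38 [629, 634, 646, 642, 217, 246, 240, 245, 246, 244, 241, 236, 235, 237, 236, 233, 231, 230, 229, 227, 221, 224, 221, 218, 218, 220, 645, 640]
44 [629, 633, 631, 654, 321, 185, 191, 192, 191, 190, 189, 185, 185, 187, 183, 181, 183, 185, 188, 181, 185, 186, 190, 189, 187, 273, 635, 628]
50 [643, 628, 631, 638, 543, 178, 182, 175, 181, 185, 174, 176, 178, 176, 173, 175, 178, 178, 173, 179, 172, 179, 175, 177, 174, 266, 656, 628]
56 [629, 632, 626, 627, 639, 626, 649, 660, 650, 648, 626, 633, 664, 327, 287, 299, 297, 289, 272, 461, 651, 634, 649, 621, 652, 670, 312, 200]
62 [621, 637, 625, 629, 617, 632, 619, 648, 651, 630, 624, 611, 641, 490, 370, 338, 315, 308, 276, 350, 631, 631, 625, 622, 625, 654, 309, 202]
68 [635, 618, 635, 617, 625, 630, 426, 378, 381, 383, 390, 380, 379, 384, 372, 378, 372, 349, 296, 340, 718, 707, 697, 697, 700, 696, 699, 703]
74 [627, 629, 616, 630, 618, 628, 407, 374, 377, 383, 387, 376, 373, 384, 367, 377, 381, 359, 321, 276, 369, 367, 367, 214, 215, 209, 316, 317]
```

Call:
play_rows:
  plan:
    - [[0.03,0.65,0,0,0,0,0.5],[0.03,0.66,0,0,0,0,0.5],[0.03,0.66,0,0,0,0,0.5],[0.04,0.66,0,0,0,0,0.5],[0,0,0,0,0,0,0.5],[0,0,-0.6,0,0,0,0.5],[0,0,-0.8,0,0,0,0.5],[0,0,-0.6,0,0,0,0.5],[0,0,-0.4,0,0,0,0.5],[0,0,-0.2,0,0,0,0.5],[0,0,0,0,0,0,0.5]]

```text
time_s: 23.8
position: [0.5994, 0.306, 0.1315]
tcp_rot: [[0.2, 0.98, -0.006], [0.98, -0.2, -0.002], [-0.003, -0.005, -1.0]]
force: [-0.2, -0.6, -0.1]
opening: 0.751
```

Call:
play_rows:
  plan:
    - [[0.03,0.02,0,0,0,0,-1],[0,0,0,0,0,0,-1],[0,0,0,0,0,0,-1],[0,0,0,0,0,0,-1],[0,0,0,0,0,0,-1],[0,0,0,0,0,0,-1],[0,0,0,0,0,0,-1]]

```text
time_s: 24.5
position: [0.6024, 0.3089, 0.1353]
tcp_rot: [[0.199, 0.98, 0.0], [0.98, -0.199, 0.001], [0.001, -0.0, -1.0]]
force: [-2.1, 0.3, 4.3]
opening: 0.408
```

Call:
play_rows:
  plan:
    - [[-0.025,-0.125,0.052,0,0,0,-1],[-0.026,-0.128,0.044,0,0,0,-1],[-0.026,-0.131,0.036,0,0,0,-1],[0,0,0,0,0,0,-1]]

```text
time_s: 24.9
position: [0.5985, 0.2905, 0.1418]
tcp_rot: [[0.2, 0.98, 0.0], [0.98, -0.2, 0.004], [0.004, -0.0, -1.0]]
force: [-3.1, 3.8, 4.3]
opening: 0.411
```

Call:
play_rows:
  plan:
    - [[-0.027,-0.132,0.028,0,0,0,-1],[-0.027,-0.134,0.02,0,0,0,-1],[-0.027,-0.135,0.012,0,0,0,-1],[-0.027,-0.135,0.003,0,0,0,-1],[0,0,0,0,0,0,-1]]

```text
time_s: 25.4
position: [0.5926, 0.2633, 0.1451]
tcp_rot: [[0.2, 0.98, -0.001], [0.98, -0.2, 0.003], [0.002, -0.001, -1.0]]
force: [-3.5, 2.5, 5.4]
opening: 0.412
```

Call:
play_rows:
  plan:
    - [[-0.027,-0.135,-0.005,0,0,0,-1],[-0.027,-0.135,-0.013,0,0,0,-1],[-0.027,-0.133,-0.021,0,0,0,-1],[0,0,0,0,0,0,-1]]

```text
time_s: 25.8
position: [0.5881, 0.2426, 0.1432]
tcp_rot: [[0.2, 0.98, -0.002], [0.98, -0.2, 0.001], [0.001, -0.002, -1.0]]
force: [-4.8, 2.2, 6.7]
opening: 0.411
```

```bash
python3 - <<'E'
from lev import *
st=read_state();im=capture("wrist");np.savez("pics/w8.npz",im=im,p=st["position"],r=st["tcp_rot"]);print(st["position"],st["force"])
E
```

```text
[0.5881 0.2426 0.1432] [-4.7707  2.171   6.6897]
```

Call:
play_rows:
  plan:
    - [[-0.027,-0.132,-0.029,0,0,0,-1],[-0.024,-0.119,-0.034,0,0,0,-1],[0,0,0,0,0,0,-1],[0,0,0,0,0,0,-1]]

```text
time_s: 26.25
position: [0.5853, 0.2297, 0.14]
tcp_rot: [[0.199, 0.98, -0.002], [0.98, -0.199, 0.0], [-0.0, -0.002, -1.0]]
force: [-4.9, 0.9, 8.1]
opening: 0.412
```

Call:
play_rows:
  plan:
    - [[0,0,0,0,0,0,0.5],[0,0,0,0,0,0,0.5],[0,0,0,0,0,0,0.5],[0,0,0,0,0,0,0.5],[0,0,0,0,0,0,0.5],[0,0,0.5,0,0,0,0.5],[0,0,0.9,0,0,0,0.5],[0,0,0.9,0,0,0,0.5],[-0.6,-0.6,0.4,0,0,0,0.5],[-0.6,-0.7,0,0,0,0,0.5],[0,0,0,0,0,0,0.5],[0,0,0,0,0,0,0.5]]

```text
time_s: 27.45
position: [0.5263, 0.1642, 0.2746]
tcp_rot: [[0.2, 0.98, 0.001], [0.98, -0.2, 0.0], [0.0, 0.001, -1.0]]
force: [-0.6, 0.2, 1.1]
opening: 0.753
```

```bash
python3 - <<'E'
from lev import *
st=read_state();im=capture("wrist");np.savez("pics/w9.npz",im=im,p=st["position"],r=st["tcp_rot"]);print(st["time_s"],st["position"])
for th in (.85,.9,.95,1.): print(th,grip(th),"top",proj("top",[grip(th)]),"sc",proj("scene",[grip(th)]),"wr",proj("wrist",[grip(th)],st))
s=capture("scene");np.save("pics/scene1.npy",s);t=capture("top");np.save("pics/top2.npy",t)
print("scene",blob("scene",None,s,.95,16,90));print("top",blob("top",None,t,.95,12,90));print("wr",blob("wrist",st,im,.95,40,260))
E
```

```text
27.45 [0.5263 0.1642 0.2746]
0.85 [0.5853 0.2397 0.1577] top [[168.3349 192.2794]] sc [[335.3138 142.3833]] wr [[310.1677  92.3627]]
0.9 [0.5842 0.2342 0.1564] top [[170.2028 192.7347]] sc [[333.4089 143.1592]] wr [[309.7205  98.7073]]
0.95 [0.5831 0.2288 0.1549] top [[172.0629 193.2027]] sc [[331.5191 144.0229]] wr [[309.2376 104.8502]]
1.0 [0.582  0.2235 0.153 ] top [[173.9095 193.6821]] sc [[329.6497 144.9718]] wr [[308.7228 110.765 ]]
scene (array([331.5191, 144.0229]), [(np.int32(95), [11, 11, 12, 12], array([332.5579, 144.5053]))])
top (array([172.0629, 193.2027]), [(np.int32(19), [0, 19, 6, 5], array([161.8421, 202.5789]))])
wr (array([309.2369, 104.85  ]), [(np.int32(1333), [15, 0, 50, 56], array([310.0518, 100.7232])), (np.int32(44), [52, 0, 4, 20], array([322.5909,  75.3409])), (np.int32(28), [22, 65, 15, 15], array([296.    , 136.2857])), (np.int32(35), [0, 68, 18, 2], array([277.2571, 133.5143])), (np.int32(30), [0, 71, 20, 2], array([279.7667, 136.6667])), (np.int32(17), [32, 71, 12, 9], array([306.5294, 139.1765]))])
```

```bash
python3 - <<'E'
from lev import *
from scipy.optimize import least_squares
def sil(st,th):  # projected silhouette rows of barrel end-circles
    g=grip(th);out=[]
    e=np.r_[ey,0];a=np.linspace(0,2*np.pi,73)
    P=[g+np.r_[ex,0]*sx+.013*(np.cos(t)*e+np.sin(t)*np.array([0,0,1])) for t in a for sx in (-.018,.018)]
    q=proj("wrist",P,st);return q.min(0),q.max(0)
for f,ths in (("w7",(.2,.25)),("w8",(.835,)),("w9",(.85,.9,.95,1.0))):
    im,st=load(f"pics/{f}.npz")
    for th in ths: print(f,th,*sil(st,th))
    u=proj("wrist",[grip(ths[-1])],st)[0];x,y=u.astype(int)
    if f!="w8":
      for c in (x-14,x-6,x+2,x+10,x+18): print(c,max(0,y-30),im[max(0,y-30):y+30,c].sum(1).tolist())
E
```

```text
w7 0.2 [215.7281  18.803 ] [259.6716  51.5682]
w7 0.25 [215.4933  24.7668] [259.645   57.4694]
224 11 [637, 631, 631, 625, 627, 623, 627, 628, 631, 636, 643, 581, 215, 161, 180, 184, 190, 193, 202, 204, 212, 225, 235, 250, 261, 270, 253, 240, 233, 223, 213, 210, 192, 191, 191, 188, 182, 188, 182, 182, 180, 173, 150, 284, 660, 649, 639, 633, 627, 623, 617, 619, 622, 563, 422, 419, 422, 426, 425, 424]
232 11 [644, 640, 645, 650, 649, 652, 650, 650, 653, 659, 670, 574, 212, 164, 184, 182, 185, 191, 196, 201, 209, 222, 228, 237, 250, 256, 250, 241, 227, 227, 216, 205, 188, 189, 178, 185, 182, 181, 185, 174, 182, 173, 142, 231, 644, 626, 616, 619, 620, 618, 621, 624, 635, 557, 385, 378, 383, 390, 385, 389]
240 11 [638, 638, 638, 635, 641, 635, 634, 628, 627, 634, 639, 543, 246, 160, 179, 183, 189, 187, 190, 200, 202, 209, 213, 228, 237, 249, 240, 236, 231, 221, 209, 208, 191, 183, 181, 185, 179, 174, 175, 173, 180, 173, 168, 177, 287, 287, 280, 277, 276, 302, 363, 370, 365, 376, 376, 372, 372, 372, 368, 368]
248 11 [641, 644, 642, 648, 648, 646, 644, 645, 646, 648, 657, 540, 241, 163, 177
[... 1613 characters left out ...]
451, 742, 765, 764, 765, 682, 296, 384, 451, 454, 466, 484, 386, 259, 253, 297, 339]
318 80 [295, 298, 299, 290, 288, 360, 569, 419, 205, 164, 170, 189, 184, 185, 191, 189, 191, 197, 199, 194, 206, 206, 203, 199, 194, 194, 190, 190, 197, 193, 186, 191, 190, 185, 183, 183, 208, 244, 246, 248, 246, 299, 382, 431, 674, 763, 764, 765, 709, 544, 485, 421, 465, 452, 333, 278, 318, 332, 381, 576]
326 80 [301, 300, 298, 301, 298, 334, 537, 432, 232, 175, 178, 190, 186, 199, 197, 196, 194, 191, 208, 205, 206, 204, 200, 206, 199, 195, 194, 196, 195, 198, 192, 198, 189, 186, 187, 190, 265, 351, 348, 337, 340, 348, 384, 432, 655, 762, 763, 759, 745, 744, 758, 758, 764, 764, 669, 387, 290, 422, 595, 635]
```

```bash
python3 - <<'E'
from lev import *
im,st=load("pics/w9.npz")
for dy in (0,.002,.004):
    for lx in (-.02,0.02):
        q=C+lx*ex+(.0835+dy)*ey;print(dy,lx,proj("wrist",[np.r_[q,.042]],st))
for f in ("w3","w5","w7"):
    im,st=load(f"pics/{f}.npz")
    for lx in (-.005,.03):
        u=[proj("wrist",[np.r_[C+lx*ex+(.0835+d)*ey,.042]],st)[0] for d in (0,.002)]
        x,y=np.round(u[0]).astype(int);print(f,lx,u,y-9,im[y-9:y+8,x].sum(1).tolist())
E
```

```text
0 -0.02 [[280.6122 124.4503]]
0 0.02 [[310.8293 124.5202]]
0.002 -0.02 [[280.6344 122.9149]]
0.002 0.02 [[310.8919 122.9871]]
0.004 -0.02 [[280.6566 121.3756]]
0.004 0.02 [[310.9545 121.45  ]]
w3 -0.005 [array([288.9523,  94.9558]), array([288.9952,  93.2712])] 86 [434, 433, 437, 436, 435, 426, 424, 554, 765, 765, 765, 765, 765, 607, 534, 581, 756]
w3 0.03 [array([317.3473,  95.2419]), array([317.4291,  93.5597])] 86 [314, 317, 313, 310, 317, 429, 435, 423, 568, 765, 765, 765, 765, 745, 566, 545, 706]
w5 -0.005 [array([233.4418,  58.0793]), array([233.3944,  55.9503])] 49 [411, 413, 418, 415, 418, 415, 400, 474, 762, 765, 765, 765, 765, 765, 551, 402, 414]
w5 0.03 [array([268.6058,  57.9805]), array([268.6138,  55.8492])] 49 [283, 285, 289, 297, 290, 318, 426, 431, 699, 765, 765, 765, 765, 765, 698, 442, 436]
w7 -0.005 [array([243.2163, 144.4328]), array([243.1903, 142.9108])] 135 [352, 354, 350, 351, 382, 422, 436, 416, 452, 765, 765, 761, 760, 761, 764, 765, 765]
w7 0.03 [array([269.9162, 144.4647]), array([269.9276, 142.9422])] 135 [317, 354, 345, 339, 366, 424, 436, 425, 429, 668, 765, 765, 765, 627, 280, 368, 421]
```

```bash
python3 - <<'E'
from lev import *
C=C+.0015*ey
a=np.load("pics/scene0.npy").astype(int);b=np.load("pics/scene1.npy").astype(int);d=np.abs(a-b).sum(2)
for n,p,h in (("sq",(.4553,-.2362),.122),("bottle",(.6247,-.1064),.2),("bigjar",onz("top",[[322/1.5,211/1.5]],.11)[0][:2],.11),("pot",onz("top",[[574/1.5,275/1.5]],.085)[0][:2],.085)):
    u,v=np.round(proj("scene",[[*p,h*.5]])[0]).astype(int);print(n,np.round(p,3),"diff",np.median(d[v-12:v+12,u-10:u+10]))
ca=C+.0237*ex-.0328*ey;ja=C+.0245*ex+.044*ey
mask=lambda P:cv2.fillConvexPoly(np.zeros(b.shape[:2],np.uint8),cv2.convexHull(np.round(proj("scene",P)).astype(np.int32)),1)>0
org=(b[...,0]>b[...,2]*1.7)&(b[...,0]>90)
mc=mask(np.r_[box(ca,-11.5,.056,.086,.004),box(ca,-11.5,.056,.086,.134)])
t=np.linspace(0,6.28,40);mj=mask(np.array([[ja[0]+.029*np.cos(x),ja[1]+.029*np.sin(x),z] for x in t for z in (.004,.122)]))
big=cv2.dilate((mc|mj).astype(np.uint8),np.ones((41,41)))>0
print("orange in carton",(org&mc).sum(),"of",mc.sum(),"orange near but outside both",(org&big&~mc&~mj).sum())
for z in (.124,.134,.144):
  print("carton top",z,np.round(proj("scene",box(ca,-11.5,.056,.086,z)),1).tolist())
k,l,s,c=cv2.connectedComponentsWithStats((org&big).astype(np.uint8));print([s[i].tolist() for i in range(1,k) if s[i,4]>30])
q=proj("scene",[[*ja,.122]])[0].astype(int);print("jar lid at",q,[b[v,q[0]].tolist() for v in range(q[1]-14,q[1]+50,5)])
print(d[:].shape, read_state()["force"])
E
```

```text
sq [ 0.455 -0.236] diff 6.0
bottle [ 0.625 -0.106] diff 4.0
bigjar [0.763 0.108] diff 6.0
pot [ 0.632 -0.43 ] diff 5.0
orange in carton 1246 of 1961 orange near but outside both 0
carton top 0.124 [[266.7, 165.6], [274.3, 176.1], [305.2, 169.8], [296.7, 159.8]]
carton top 0.134 [[266.7, 162.4], [274.3, 172.7], [305.3, 166.5], [296.8, 156.6]]
carton top 0.144 [[266.6, 159.1], [274.3, 169.3], [305.5, 163.2], [296.9, 153.3]]
[[267, 158, 39, 46, 1238]]
jar lid at [312 163] [[198, 197, 189], [195, 194, 185], [191, 189, 181], [82, 81, 78], [88, 87, 83], [91, 90, 86], [86, 42, 14], [151, 140, 127], [152, 141, 128], [151, 140, 127], [142, 134, 123], [100, 95, 90], [133, 126, 116]]
(384, 512) [ 0.1813 -0.1167 -0.8958]
```

```bash
python3 -c "
from rig import *
print(hand_in())"
```

```text
the job is handed in; nothing more can be done
None
```

The long tin, carton and jar are packed in the crate and the lock lever is swung to its notch. The job was handed in at about 28 s of the 69 s allowed.

- **Goods:** the tin is flat along the base-side long wall. The carton and jar stand upright in a row beside it, with the jar at the lever end. I felt the floor under the carton and the jar at the expected heights. For the tin I felt no clear contact; its height at release (within 1 mm) put it on the floor. In the last scene picture the carton fits its modelled outline at floor height, and the jar's lid is about where expected.
- **Lever:** I pinched the grip from above, swung it along its arc and released it. My two estimates of the final angle disagree slightly. The arm's arc gives 0.953 rad. The wrist and scene cameras, after correcting the crate's position by 1.5 mm, give about 0.937 rad. The target is 0.95 rad; I took the difference as measuring error and did not nudge it.
- **Bystanders:** the square tin, oil bottle, pot and big jar look the same in the scene camera before and after.
- **Not checked by eye:** I had used all 12 picture views before the jar grasp. The jar placement, the lever and the final state were checked by numbers only, and I never saw the lever sitting between the notch teeth.

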